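Load the mortar prism on the measuring carriage, bring it to the mark and clamp it

TASK

Draw the mortar prism by its free end completely out from under the low shelf, let go of it flat on the bench, then take it again round its middle and lay it gently in the cradle of the measuring carriage. Then swing the clamp lever fully open to unlock the carriage, slide the carriage along its rail until its pointer is opposite the tip of the index mark, and lock the clamp lever fully home again there. Leave the beaker, bowl and bottle alone.

Things in the scene. Friction and masses are not known exactly. Their poses are not given: they have to be found in the camera images.
- prism_mid (a point): Centre of the loose grey mortar prism, a bar 160 x 40 x 40 mm, about 0.56 kg, x along its length, z up. It starts flat on the bench, half under the low shelf; 65 to 85 mm of its -x end sticks out on the robot's side. Pull it out along its own -x. Grip it across its 40 mm width (y).
- shelf_edge (a point): Middle of the front top edge of the fixed steel shelf, 58 mm above the bench, open in front; x runs into the shelf, away from the robot. Board 150 mm deep (x), 190 mm wide, 6 mm thick, 52 mm clear underneath; side plates at y = +-92 mm. Two dishes up to 45 mm tall are fixed on it, 65 mm or more behind the edge.
- seat (a point): Where the prism's centre is when it rests in the carriage's cradle, 86 mm above the bench; y along the rail (the prism's length lies along it, either way round), x across the rail away from the robot. Prism play 5 mm each way in x and y. Only the prism's middle 100 mm is free for fingers there; the carriage plate is 32 mm below this point.
- pull_tab (a point): Centre of the upper, grippable part of the upright flat aluminium tab fixed on the carriage plate towards the robot: 40 mm (x) x 14 mm (y), rising from 54 to 124 mm above the bench; this point 104 mm up. Grip it across its 14 mm (y, the rail direction) to slide the carriage.
- carriage (a joint): Position of the carriage along the rail, 0 to 0.16 m, growing along the rail's +y. Unlocked it slides with about 6 N of friction plus 8 N s/m and stays where it is left; locked, it does not give to a push under 20 N. The carriage plate is 135 x 190 mm.
- pointer (a point): Tip of the steel pointer nib on the carriage's far (+x) side, 54 mm above the bench; x across the rail, y along the rail.
- mark_tip (a point): Tip of the fixed index mark, a dark steel block 48 mm tall, 30 mm wide, with a wedge pointing at the rail, standing on the bench beside the far side of the rail board; its tip points along its -x. The pointer passes 10 to 15 mm from this tip; the carriage is at the mark when the two are opposite each other along the rail.
- clamp (a joint): Angle of the clamp lever on the carriage: 0 = locked (lever along the rail, +y), 1.4 rad = stop, fully unlocked; grows counter-clockwise seen from above, which first swings the knob towards the robot. Above 0.7 rad it no longer holds the carriage. It stays where it is left; moving it takes 1 to 3 N at the knob.
- clamp_knob (a point): Middle of the round upright black knob (24 mm diameter, 42 mm tall, from 80 to 122 mm above the bench; this point 101 mm up) at the end of the clamp lever, 75 mm from its pivot. Grip it from above; it spins freely on its own spindle, so the wrist need not turn with the lever.
- clamp_pivot (a point): Point on the clamp lever's vertical pivot axis, on the carriage plate towards the robot, at the knob's height (101 mm above the bench); x across the rail, y along it.
- beaker: Bystander: glass beaker 70 mm diameter, 90 mm tall; origin at the centre of its underside. Leave alone.
- bowl: Bystander: steel bowl 130 mm diameter, 50 mm tall; origin at the centre of its underside. Leave alone.
- flask: Bystander: white bottle 64 mm diameter, 170 mm tall; origin at the centre of its underside. Leave alone.
- rest (a point): Top centre of one of the cradle's two steel cross-rests, 66 mm above the bench, 60 mm in +y from the seat point (the other is at -60 mm); each is 20 mm long in y. Cheeks 6 mm thick stand at its ends, 50 mm apart inside (x), 24 mm above this point. Low end plates stop the prism's ends 85 mm from the seat point, 16 mm above this point.
Things that resemble listed ones, but are neither listed nor needed, are in the scene too. Of the things that look like the part that bears prism_mid, the largest one is meant.

How it is judged:
On the way, in this order (a step that is already met when the one before it is completed fails the run):
1. the prism is out from under the shelf, flat on the bench and let go (x of prism_mid in the frame of shelf_edge below -0.076 m and height (world z) of prism_mid below 0.025 m and angle between prism_mid's own z axis and vertical below 0.1 rad and contact force between the fingers and prism below 0.3 N), for 0.1 s.
2. the prism lies in the cradle, let go (distance between prism_mid and seat below 0.012 m and angle between the x axis of prism_mid and the y axis of seat, either way round below 0.12 rad and angle between prism_mid's own x axis and vertical above 1.5 rad and contact force between the fingers and prism below 0.3 N and value of joint clamp below 0.25 rad), for 0.1 s.
3. the clamp is unlocked with the carriage still where it was (value of joint clamp above 0.9 rad and distance of seat from where it was at the start of the episode below 0.03 m), for 0.1 s.
4. the unlocked carriage stands at the mark (value of joint clamp above 0.8 rad and y of mark_tip in the frame of pointer between -0.005 and 0.005 m), for 0.1 s.
5. the clamp is locked again (value of joint clamp below 0.15 rad), for 0.1 s.
At the end, for the whole second after the job is handed in: Clamp lever within 0.15 rad of locked, carriage pointer within 5 mm of opposite the mark's tip along the rail, prism lying in the cradle (centre within 12 mm of the seat point, along the rail within 0.12 rad), everything at rest and released (value of joint clamp below 0.15 rad and y of mark_tip in the frame of pointer between -0.005 and 0.005 m and distance between prism_mid and seat below 0.012 m and angle between the x axis of prism_mid and the y axis of seat, either way round below 0.12 rad and velocity of joint carriage between -0.005 and 0.005 m/s and linear speed of prism below 0.02 m/s); the robot touches nothing.
It fails at once if the prism is dropped (falls faster than 0.5 m/s with no finger on it) or slammed into the cradle (over 100 N) (contact force between prism and carriage above 100 N or (linear speed of prism above 0.5 m/s and contact force between the fingers and prism below 0.3 N)).
It fails at once if the beaker, bowl or bottle is pushed or knocked over (distance of any of beaker, bowl, flask from where it was at the start of the episode above 0.03 m or angle between any of beaker, flask, bowl's own z axis and vertical above 0.5 rad).
It also fails if it takes over 72 s, if anything falls off the work surface, if the arm or the gripper's body presses on something with over 40 N, if the wrist force passes 120 N, or if a joint passes its speed limit or range.

ROBOT

A 7-joint arm with a two-finger parallel gripper is mounted at the origin on the work surface. World frame = base frame: x ahead of the robot, y to its left, z up, the work surface at z = 0. Lengths are in m, angles in rad, forces in N, time in s.
With the tool pointing down it reaches from about 0.4 to 0.875 m from the base axis. Payload 6.5 kg.
Tool frame: the origin (TCP) lies at the very end of the fingers, on their centre line; the grasp point (between the pads) lies tcp_to_grasp behind it (tcp_to_grasp is the distance from the TCP to the grasp point, in m); z points along the fingers, y is the line along which they close (so a half turn about z gives the same grasp; the last joint's range is limited). The gripper opens to 88 mm and grips with 3 to 60 N. Pads are 18 mm wide; open, the fingers measure 123 mm over their backs; the gripper's body (75 mm by 187 mm) begins 45 mm behind the grasp point.
Start: joints at [1.248, 0.536, -0.004, 1.538, 0.003, 1.067, -0.071], TCP at [0.165, -0.629, 0.239] pointing down, gripper open.
Joint ranges: [-2.7, 2.7], [-0.37, 2.16], [-1.27, 1.26], [0.24, 2.4], [-1.31, 4.45], [0.19, 1.91], [-2.76, 2.76]. Speed limits (rad/s): [2.39, 2.39, 3.14, 3.14, 3.14, 3.14, 3.14].

INTERFACE

Orientations are given as [roll, pitch, yaw] about the fixed x, y, z axes, in that order (R = Rz(yaw) Ry(pitch) Rx(roll)).
In Python, from plant import observe, camera, finish_job, tcp_to_grasp gives the robot as it stands.
- The arm moves only by the tool jog_arm, never from a script. Its argument "series" is a list of rows, each a list of 6 numbers: the shift along the tool's x, y, z normalised to -1 to 1, where 1 is 0.15 m, then the turn, a rotation vector about the tool's x, y, z normalised to -1 to 1, where 1 is 90 degrees. In form: [[x, y, z, rx, ry, rz], ...]. A call has 1 to 20 rows; each row is the pose to reach, as a shift and turn from the pose commanded when the call began, along the tool's axes at that moment; what a row does not reach only later rows make up. A row lasts 1/8 s, in which the tool goes at most 62.5 mm and 10.7 degrees, less where a joint would pass 70% of its speed; a pose out of reach is approached as far as the arm can. A call with a number of a shift or a turn outside -1 to 1 is refused whole. A call with a gripper value outside its range is refused whole. "fingers" is the opening in per cent of the stroke, from 0 (shut) to 100 (fully open), set as the call begins (left out, the last holds). The fingers move at their own pace and stop on an object; "squeeze" is the grip in N (left out, the last holds). Time passes only in rows, so rows that repeat a pose let the fingers close. It gives the time, the measured TCP pose, the force, the opening and the grip force at its end, in the units of the state.
- observe(): the state, without advancing time (a new reading comes with each control period).
- camera(name): name is "scene" or "top" or "wrist"; returns a dict with "pixels" (400x640x3 uint8, red, green, blue), "K" (3x3 intrinsics, pixels), "xyz" and "orientation" of the camera in the world; the wrist camera has in their place "tool_from_camera" (4x4, takes a point from camera to tool coordinates, whose origin is the TCP and whose axes are the flange's). Camera axes: x right, y down, z forward; pixel columns grow to the right and rows downward; lengths in m; the calibration is good to about 2 mm. A picture is of the moment at which its call begins: read the wrist's pose just before it. There is no depth.
- finish_job(): hands the job in; it is judged then, once.
The state is a dict: "t": time; "joint_pos": joint angles; "qd": joint speeds; "joint_torque": joint torques, N m; "tcp_pos": TCP position; "eef_rot": TCP orientation; "wrist_force": force on the tool from outside, world axes, zero at the start; "ft_torque": the same for the moment, N m; "gripper_width": finger opening in m; "gripper_force": force on a finger pad.
Only numpy, scipy, OpenCV 4.12 (cv2) and the standard library are available. Lean on these libraries where they do the work, as an engineer would, in place of code of your own. Each camera call takes 0.05 s, during which the arm holds its last target. There are 200 camera calls.

## Working session

There is one attempt and no reset: what is moved stays moved. The work goes in short steps, Python scripts to look and compute and a tool call to move; the robot and the scene stay as the last step left them, time stands still between calls to the robot, and variables do not carry over. Pictures are saved under pics/ and viewed, at most 10 in all, crops included, and the job is handed in when it is done.

Besides the shell and the picture viewer there is one more tool, called after "Request:" in YAML: its name, and indented under it one key for each argument. jog_arm: Moves the arm, as the interface text tells. Its arguments: {"type":"object","properties":{"series":{"type":"array","items":{"type":"array","items":{"type":"number"}}},"fingers":{"type":"number"},"squeeze":{"type":"number"}},"required":["series"]}

```bash
mkdir -p pics; ls; cat > h.py <<'E'
import numpy as np, cv2
from scipy.spatial.transform import Rotation as R
from plant import observe, camera, finish_job, tcp_to_grasp
def snap(n,f):
    o=observe(); c=camera(n); c['o']=o
    cv2.imwrite('pics/'+f+'.png',c['pixels'][:,:,::-1]); np.save('pics/'+f+'.npy',c,allow_pickle=True); return c
def load(f): return np.load('pics/'+f+'.npy',allow_pickle=True).item()
def rot(a):
    a=np.array(a,float)
    return a if a.shape==(3,3) else (R.from_quat(a) if a.size==4 else R.from_euler('xyz',a)).as_matrix()
def pose(c):
    if 'xyz' in c: return rot(c['orientation']),np.array(c['xyz'])
    T=np.array(c['tool_from_camera']); Rt=rot(c['o']['eef_rot'])
    return Rt@T[:3,:3], Rt@T[:3,3]+np.array(c['o']['tcp_pos'])
def ray(c,px,z):
    Rc,p=pose(c); d=Rc@np.linalg.inv(c['K'])@np.array([px[0],px[1],1.]); return p+d*(z-p[2])/d[2]
def proj(c,P):
    Rc,p=pose(c); q=c['K']@(Rc.T@(np.array(P)-p)); return q[:2]/q[2]
E
python3 - <<'E'
from h import *
for n in('top','scene','wrist'):
    c=snap(n,n+'0'); print(n,*np.round(pose(c),3).tolist(),c['K'][0][0])
print(observe(),tcp_to_grasp); print(c['tool_from_camera'])
E
```

```text
picsTraceback (most recent call last):
  File "<stdin>", line 3, in <module>
    return _wrapfunc(a, 'round', decimals=decimals, out=out)
    return _wrapit(obj, method, *args, **kwds)
    conv = _array_converter(obj)
ValueError: setting an array element with a sequence. The requested array has an inhomogeneous shape after 2 dimensions. The detected shape was (2, 3) + inhomogeneous part.
```

View pics/top0.png

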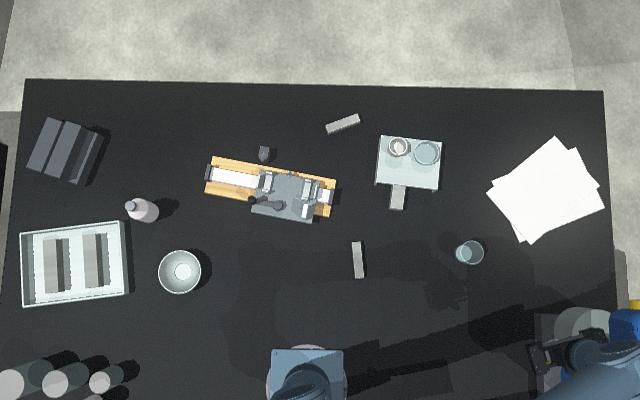

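The top view has the robot at the bottom. The shelf, with two dishes, is around (408,163), and a bar sticks out of it at (397,198). The carriage and rail are around (270,188), the mark at (264,153), and the knob near (253,200). Things that could be taken for the prism are the shelf bar (397,198), small bars at (343,123) and (358,260), and tray bars at (55,265) and (96,262). By the description, I choose the one under the shelf.

```bash
python3 - <<'E'
from h import *
for n in('top','scene','wrist'):
    c=snap(n,n+'0'); Rc,p=pose(c);print(n,p.round(3),Rc.round(3).tolist(),c['K'][0][0])
print(observe(),tcp_to_grasp); print(c['tool_from_camera'])
a=load('top0')['pixels'][120:235,195:455,::-1]
b=load('scene0')['pixels'][:,:,::-1]
a=cv2.resize(a,None,fx=3,fy=3,interpolation=cv2.INTER_CUBIC)
cv2.imwrite('pics/topcrop.png',a)
E
```

```text
top [ 0.337 -0.023  1.587] [[0.022, -0.988, 0.151], [-1.0, -0.022, 0.002], [0.002, -0.151, -0.989]] 506.72036922787805
scene [1.269 0.419 0.732] [[-0.499, 0.534, -0.683], [0.867, 0.298, -0.4], [-0.01, -0.791, -0.611]] 362.8388023203067
wrist [ 0.237 -0.609  0.384] [[0.253, -0.925, -0.282], [-0.967, -0.243, -0.073], [-0.001, 0.291, -0.957]] 283.87253342239137
{'t': 0.2, 'joint_pos': array([ 1.24776307,  0.53690759, -0.00443244,  1.53847368,  0.00258985,
        1.06731157, -0.07123551]), 'qd': array([ 0.00137091, -0.0021558 , -0.00217155, -0.00461259,  0.0002777 ,
       -0.00213736, -0.00058706]), 'joint_torque': array([ 5.74152946e-04, -5.70781159e+01,  9.90505144e-01, -2.51569909e+01,
       -5.61296451e-02,  1.59471558e-02,  1.18692374e-04]), 'tcp_pos': array([ 0.16501405, -0.62831327,  0.23816249]), 'eef_rot': array([-3.14050098e+00,  7.78907265e-05,  2.56858594e-01]), 'wrist_force': array([ 0.67735354, -0.65041539,  0.10553939]), 'ft_torque': array([ 0.07933803, -0.03277535,  0.00396297]), 'gripper_force': 0.0, 'gripper_width': 0.08809923061177678} 0.0187
[[-6.91989312e-04 -9.56771683e-01 -2.90839247e-01  7.49752224e-02]
 [ 9.99999735e-01 -7.27436184e-04  1.37574723e-05 -1.46383106e-04]
 [-2.24729752e-04 -2.90839161e-01  9.56771933e-01 -1.45673708e-01]
 [ 0.00000000e+00  0.00000000e+00  0.00000000e+00  1.00000000e+00]]
```

View pics/topcrop.png

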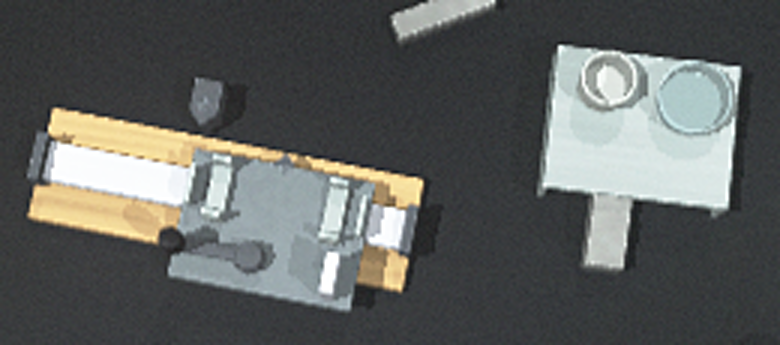

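View pics/scene0.png

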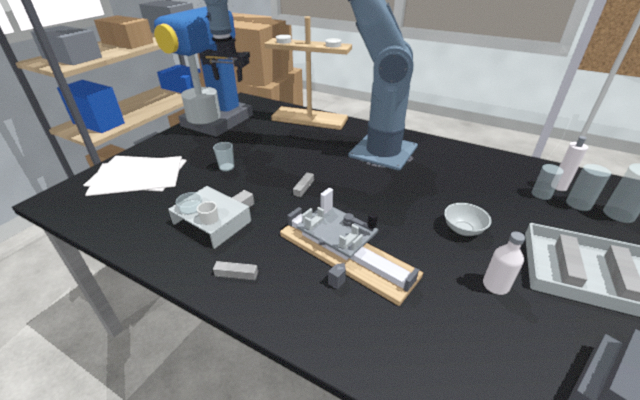

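```bash
python3 - <<'E'
from h import *
c=load('top0')
def P(u,v,z,n):
    print(n,ray(c,(195+u/3,120+v/3),z).round(4))
P(583,268,.04,'free corner L');P(626,270,.04,'free corner R');P(589,198,.04,'edgeL');P(632,202,.04,'edgeR')
P(544,188,.058,'shelf L');P(730,206,.058,'shelf R')
P(205,127,.048,'mark tip'); P(285,155,.054,'pointer?')
P(170,239,.122,'knob'); P(248,256,.1,'pivot'); P(330,262,.124,'tab')
P(217,185,.09,'restL');P(336,208,.09,'restR')
P(28,218,.02,'railL');P(405,290,.02,'railR')
for n,x,y in(('bowl',180,272),('flask',130,205),('beaker',470,255)):print(n,ray(c,(x,y),.03).round(3))
E
```

```text
free corner L [ 0.5328 -0.2427  0.04  ]
free corner R [ 0.5317 -0.2868  0.04  ]
edgeL [ 0.6057 -0.2489  0.04  ]
edgeR [ 0.6025 -0.2932  0.04  ]
shelf L [ 0.6119 -0.2003  0.058 ]
shelf R [ 0.5976 -0.39    0.058 ]
mark tip [0.6698 0.1495 0.048 ]
pointer? [0.641  0.0655 0.054 ]
knob [0.5417 0.1709 0.122 ]
pivot [0.5296 0.0962 0.1   ]
tab [0.5225 0.0146 0.124 ]
restL [0.6018 0.1305 0.09  ]
restR [0.5812 0.0109 0.09  ]
railL [0.5747 0.3334 0.02  ]
railR [ 0.5082 -0.0612  0.02  ]
bowl [0.328 0.391 0.03 ]
flask [0.529 0.559 0.03 ]
beaker [ 0.399 -0.491  0.03 ]
```

Request:
jog_arm:
  series:
    - [0.33,-0.17,0,0,0,0.07]
    - [0.67,-0.33,0,0,0,0.14]
    - [1,-0.5,0,0,0,0.2145]
    - [1,-0.5,0,0,0,0.2145]
  fingers: 100

```text
t: 0.7
tcp_pos: [0.2962, -0.5141, 0.2386]
eef_rot: [-3.139, -0.002, -0.072]
wrist_force: [0.2, -0.5, -0.0]
gripper_width: 0.0881
gripper_force: 0.0
```

Request:
jog_arm:
  series:
    - [0.33,-0.33,0,0,0,0]
    - [0.67,-0.67,0,0,0,0]
    - [1,-1,0,0,0,0]
    - [1,-1,0,0,0,0]

```text
t: 1.2
tcp_pos: [0.4554, -0.3777, 0.2386]
eef_rot: [-3.14, -0.001, -0.075]
wrist_force: [-0.5, -0.4, -0.0]
gripper_width: 0.0882
gripper_force: 0.0
```

```bash
cat >> h.py <<'E'
def go(x=None,y=None,z=None,yaw=None):
    o=observe(); p=np.array(o['tcp_pos']); a=o['eef_rot'][2]; t=np.array([p[0] if x is None else x,p[1] if y is None else y,p[2] if z is None else z])
    d=R.from_euler('xyz',o['eef_rot']).as_matrix().T@(t-p)/.15
    print('norm shift',d.round(3),'rz',0 if yaw is None else round(-(yaw-a)/(np.pi/2),4),'at',p.round(4),np.round(o['eef_rot'],4),'t',round(o['t'],2),'F',np.round(o['wrist_force'],1))
E
python3 -c "
from h import *
go(.56,-.267,.18,-.08)"
```

```text
norm shift [ 0.64  -0.787  0.392] rz 0.0033 at [ 0.4554 -0.3777  0.2386] [-3.1404e+00 -9.0000e-04 -7.4900e-02] t 1.2 F [-0.5 -0.4 -0. ]
```

Request:
jog_arm:
  series:
    - [0.25,-0.4,0.2,0,0,0]
    - [0.5,-0.787,0.39,0,0,0]
    - [0.5,-0.787,0.39,0,0,0]
    - [0.5,-0.787,0.39,0,0,0]

```text
t: 1.7
tcp_pos: [0.5371, -0.2674, 0.1792]
eef_rot: [-3.141, 0.002, -0.077]
wrist_force: [-0.3, -0.3, 0.5]
gripper_width: 0.0883
gripper_force: 0.0
```

```bash
python3 -c "
from h import *
c=snap('wrist','w1'); go()
cv2.imwrite('pics/w1c.png',cv2.resize(c['pixels'][:,:,::-1],None,fx=1.25,fy=1.25))"
```

```text
norm shift [0. 0. 0.] rz 0 at [ 0.5363 -0.2698  0.18  ] [ 3.141e+00  1.000e-03 -7.970e-02] t 1.75 F [ 0.1 -0.8 -0.5]
```

View pics/w1.png

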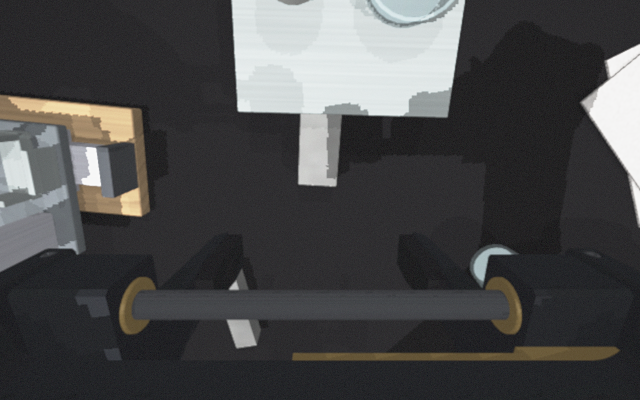

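The wrist close view shows the prism's free end at pixels (298,184) to (337,186), sticking out from the shelf edge, which runs from (238,111) to (448,117). It is the full-width bar under the shelf, so the choice is confirmed.

```bash
python3 -c "
from h import *
c=load('w1')
g=cv2.cvtColor(c['pixels'],cv2.COLOR_RGB2GRAY)
m=(g[121:183,280:360]>95).astype(np.uint8)
L=[];Rr=[]
for i in range(m.shape[0]):
    x=np.where(m[i])[0]
    if len(x)>20: L.append((280+x[0]-.5,121+i));Rr.append((280+x[-1]+.5,121+i))
col=g[150:200,318];print(col[25:45])
for E in(L,Rr):
    for k in(0,len(E)//2,-1): print(E[k],ray(c,E[k],.04).round(4))
print('free',ray(c,(298.5,184.5),.04).round(4),ray(c,(336.5,186),.04).round(4))
print('shelf',ray(c,(238,111),.058).round(4),ray(c,(448,117),.058).round(4))
"
```

```text
[201 197 199 197 197 196 196 195 198 193 134  63  41  45  41  47  40  47
  43  44]
(np.float64(299.5), 121) [ 0.6035 -0.2523  0.04  ]
(np.float64(298.5), 152) [ 0.5737 -0.2484  0.04  ]
(np.float64(297.5), 182) [ 0.5431 -0.2443  0.04  ]
(np.float64(340.5), 121) [ 0.6004 -0.292   0.04  ]
(np.float64(338.5), 152) [ 0.5707 -0.2883  0.04  ]
(np.float64(336.5), 182) [ 0.54   -0.2844  0.04  ]
free [ 0.5403 -0.2451  0.04  ] [ 0.5357 -0.2842  0.04  ]
shelf [ 0.617  -0.1993  0.058 ] [ 0.5972 -0.3879  0.058 ]
```

```bash
python3 -c "
from h import *
go(.568,-.2685,.008,-.125)"
```

```text
norm shift [ 0.211 -0.026  1.146] rz 0.0288 at [ 0.5363 -0.2698  0.18  ] [ 3.141e+00  1.000e-03 -7.970e-02] t 1.75 F [ 0.1 -0.8 -0.5]
```

Request:
jog_arm:
  series:
    - [0.21,-0.026,0,0,0,0.029]
    - [0.21,-0.026,0.33,0,0,0.029]
    - [0.21,-0.026,0.66,0,0,0.029]
    - [0.21,-0.026,0.85,0,0,0.029]
    - [0.21,-0.026,1,0,0,0.029]
    - [0.21,-0.026,1,0,0,0.029]

```text
t: 2.5
tcp_pos: [0.5671, -0.2689, 0.0293]
eef_rot: [3.141, 0.002, -0.127]
wrist_force: [0.3, -0.1, -0.2]
gripper_width: 0.088
gripper_force: 0.0
```

Request:
jog_arm:
  series:
    - [0,0,0.1,0,0,0]
    - [0,0,0.14,0,0,0]
    - [0,0,0.14,0,0,0]

```text
t: 2.88
tcp_pos: [0.5684, -0.2674, 0.0091]
eef_rot: [-3.142, 0.0, -0.125]
wrist_force: [-0.0, 0.1, -0.7]
gripper_width: 0.0879
gripper_force: 0.0
```

Request:
jog_arm:
  series:
    - [0,0,0,0,0,0]
    - [0,0,0,0,0,0]
    - [0,0,0,0,0,0]
    - [0,0,0,0,0,0]
    - [0,0,0,0,0,0]
    - [0,0,0,0,0,0]
  fingers: 0
  squeeze: 20

```text
t: 3.62
tcp_pos: [0.5685, -0.2676, 0.0092]
eef_rot: [3.141, 0.0, -0.126]
wrist_force: [0.0, 0.3, 0.5]
gripper_width: 0.0397
gripper_force: 20.0
```

Gripped at about 40 mm opening. I'll pull straight back and release.

Request:
jog_arm:
  series:
    - [-0.08,0,0,0,0,0]
    - [-0.2,0,0,0,0,0]
    - [-0.35,0,0,0,0,0]
    - [-0.5,0,0,0,0,0]
    - [-0.65,0,0,0,0,0]
    - [-0.8,0,0,0,0,0]
    - [-0.87,0,0,0,0,0]
    - [-0.9,0,0,0,0,0]
    - [-0.9,0,0,0,0,0]

```text
t: 4.75
tcp_pos: [0.4338, -0.2505, 0.0092]
eef_rot: [-3.141, 0.002, -0.126]
wrist_force: [-4.1, 0.6, 3.4]
gripper_width: 0.0398
gripper_force: 20.0
```

Request:
jog_arm:
  series:
    - [0,0,0,0,0,0]
    - [0,0,0,0,0,0]
    - [0,0,0,0,0,0]
    - [0,0,0,0,0,0]
    - [0,0,0,0,0,0]
    - [0,0,0,0,0,0]
  fingers: 100

```text
t: 5.5
tcp_pos: [0.4346, -0.2505, 0.0092]
eef_rot: [-3.142, 0.0, -0.126]
wrist_force: [-0.5, -0.4, 0.3]
gripper_width: 0.088
gripper_force: 0.0
```

Request:
jog_arm:
  series:
    - [0,0,-0.3,0,0,0]
    - [0,0,-0.6,0,0,0]
    - [0,0,-0.9,0,0,0]
    - [0,0,-1,0,0,0]
    - [0,0,-1,0,0,0]

```text
t: 6.12
tcp_pos: [0.4349, -0.2507, 0.1596]
eef_rot: [3.141, -0.001, -0.126]
wrist_force: [-0.5, 0.5, -0.3]
gripper_width: 0.0884
gripper_force: 0.0
```

```bash
python3 -c "
from h import *
c=snap('wrist','w2'); go()
g=cv2.cvtColor(c['pixels'],cv2.COLOR_RGB2GRAY)
m=(g>110).astype(np.uint8)
n,l,s,ce=cv2.connectedComponentsWithStats(m)
for i in range(1,n):
    if s[i,4]>300:
        k=(l==i).astype(np.uint8); r=cv2.minAreaRect(cv2.findContours(k,0,2)[0][0]); print(s[i],np.array(cv2.boxPoints(r)).round(1).tolist())
"
```

```text
norm shift [0. 0. 0.] rz 0 at [ 0.4342 -0.2504  0.1585] [-3.1414e+00  8.0000e-04 -1.2560e-01] t 6.17 F [0.3 0.5 0. ]
[    0     0   128   177 13810] [[-0.0, 0.0], [127.0, 0.0], [127.0, 176.0], [0.0, 176.0]]
[ 297   45   48  178 7835] [[297.0, 45.0], [344.0, 45.0], [344.0, 222.0], [297.0, 222.0]]
[ 503  158  137   89 8864] [[498.8999938964844, 239.60000610351562], [504.8999938964844, 155.5], [643.0999755859375, 165.39999389648438], [637.0999755859375, 249.39999389648438]]
[ 203  193   60   98 2341] [[200.89999389648438, 201.60000610351562], [233.39999389648438, 189.1999969482422], [269.70001220703125, 284.5], [237.1999969482422, 296.8999938964844]]
[120 278  29  56 452] [[113.0, 328.79998779296875], [129.3000030517578, 273.6000061035156], [150.39999389648438, 279.8999938964844], [134.10000610351562, 335.1000061035156]]
[499 278  23  55 331] [[498.8999938964844, 278.20001220703125], [517.2000122070312, 276.20001220703125], [523.4000244140625, 331.1000061035156], [505.1000061035156, 333.1000061035156]]
[ 293  347  325   13 2402] [[293.0, 347.0], [617.0, 347.0], [617.0, 359.0], [293.0, 359.0]]
```

View pics/w2.png

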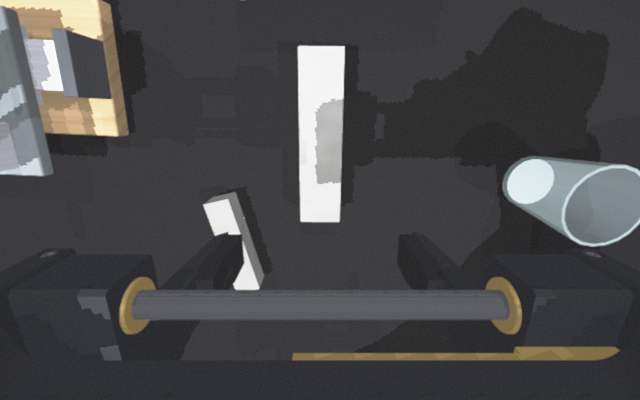

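The prism is fully out, from (298,45) to (343,222), straight along the tool axis, with the shelf out of the picture.

```bash
python3 -c "
from h import *
c=load('w2')
p=[ray(c,q,.04) for q in((298,45),(345,45),(340.5,222),(300,222))]
for q in p: print(q.round(4))
ce=np.mean(p,0); d=(p[0]+p[1]-p[2]-p[3])/2; y=np.arctan2(d[1],d[0]); print(ce.round(4),np.linalg.norm(d),y)
go(ce[0],ce[1],.01,y)
"
```

```text
[ 0.5641 -0.2485  0.04  ]
[ 0.5591 -0.2877  0.04  ]
[ 0.4007 -0.2671  0.04  ]
[ 0.4058 -0.2267  0.04  ]
[ 0.4824 -0.2575  0.04  ] 0.15973613257146185 -0.1328399526334611
norm shift [0.326 0.007 0.99 ] rz 0.0046 at [ 0.4342 -0.2504  0.1585] [-3.1414e+00  8.0000e-04 -1.2560e-01] t 6.17 F [0.3 0.5 0. ]
```

Request:
jog_arm:
  series:
    - [0.32,0.01,0.1,0,0,0.005]
    - [0.325,0.01,0.4,0,0,0.005]
    - [0.325,0.01,0.7,0,0,0.005]
    - [0.325,0.01,0.9,0,0,0.005]
    - [0.325,0.01,1,0,0,0.005]
    - [0.325,0.01,1,0,0,0.005]

```text
t: 6.92
tcp_pos: [0.4817, -0.2576, 0.0078]
eef_rot: [-3.141, 0.003, -0.133]
wrist_force: [0.2, -0.6, 0.2]
gripper_width: 0.0881
gripper_force: 0.0
```

Request:
jog_arm:
  series:
    - [0,0,0,0,0,0]
    - [0,0,0,0,0,0]
    - [0,0,0,0,0,0]
    - [0,0,0,0,0,0]
    - [0,0,0,0,0,0]
    - [0,0,0,0,0,0]
  fingers: 0
  squeeze: 35

```text
t: 7.68
tcp_pos: [0.4829, -0.2579, 0.0094]
eef_rot: [-3.141, 0.0, -0.133]
wrist_force: [-1.2, 0.5, 3.0]
gripper_width: 0.0396
gripper_force: 35.0
```

Request:
jog_arm:
  series:
    - [0,0,-0.1,0,0,0]
    - [0,0,-0.3,0,0,0]
    - [0,0,-0.55,0,0,0]
    - [0,0,-0.8,0,0,0]
    - [0,0,-1,0,0,0]
    - [0,0,-1,0,0,0]

```text
t: 8.43
tcp_pos: [0.4839, -0.2589, 0.1614]
eef_rot: [3.14, -0.004, -0.134]
wrist_force: [0.4, -0.1, -5.3]
gripper_width: 0.0395
gripper_force: 35.0
```

Request:
jog_arm:
  series:
    - [0,-0.1,-0.05,0,0,-0.11]
    - [0,-0.2,-0.1,0,0,-0.22]
    - [0,-0.3,-0.15,0,0,-0.33]
    - [0,-0.4,-0.2,0,0,-0.44]
    - [0,-0.5,-0.26,0,0,-0.55]
    - [0,-0.6,-0.26,0,0,-0.66]
    - [0,-0.75,-0.26,0,0,-0.77]
    - [0,-0.85,-0.26,0,0,-0.88]
    - [0,-0.95,-0.26,0,0,-0.94]
    - [0,-1,-0.26,0,0,-0.9785]
    - [0,-1,-0.26,0,0,-0.9785]

```text
t: 9.8
tcp_pos: [0.5017, -0.1088, 0.1967]
eef_rot: [-3.139, -0.001, 1.404]
wrist_force: [-0.6, -0.3, -4.7]
gripper_width: 0.0401
gripper_force: 35.0
```

```bash
python3 -c "
from h import *
print(observe()['joint_pos'].round(2))
go(.47,.04,.2,1.404)"
```

```text
[ 0.5   0.4  -0.46  1.91  0.23  0.88 -0.24]
norm shift [ 0.943 -0.373 -0.02 ] rz 0.0001 at [ 0.5017 -0.1088  0.1967] [-3.1389e+00 -6.0000e-04  1.4042e+00] t 9.8 F [-0.6 -0.3 -4.7]
```

Request:
jog_arm:
  series:
    - [0.3,-0.1,0,0,0,0]
    - [0.6,-0.2,0,0,0,0]
    - [0.9,-0.36,0,0,0,0]
    - [0.94,-0.37,0,0,0,0]
    - [0.94,-0.37,0,0,0,0]
    - [0.94,-0.37,0,0,0,0]

```text
t: 10.55
tcp_pos: [0.4717, 0.0371, 0.1978]
eef_rot: [-3.141, 0.001, 1.401]
wrist_force: [0.3, -0.7, -4.3]
gripper_width: 0.0395
gripper_force: 35.0
```

```bash
python3 -c "
from h import *
c=snap('wrist','w3'); go()"
```

```text
norm shift [0. 0. 0.] rz 0 at [0.4717 0.0371 0.1979] [-3.1412e+00  6.0000e-04  1.4006e+00] t 10.6 F [-0.2 -0.3 -4.9]
```

View pics/w3.png

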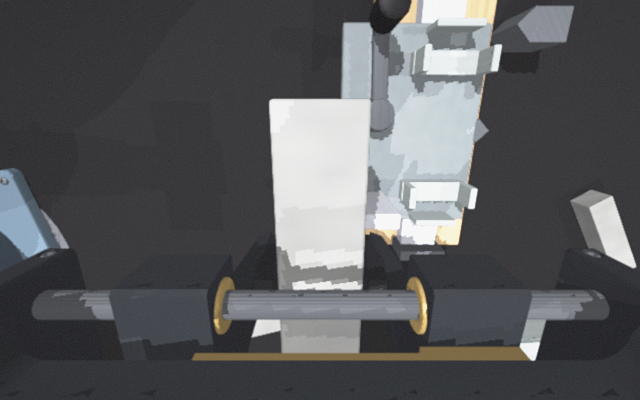

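```bash
python3 -c "
from h import *
c=load('w3')['pixels'][0:262,340:600,::-1]
cv2.imwrite('pics/w3c.png',cv2.resize(c,None,fx=2.25,fy=2.25,interpolation=cv2.INTER_CUBIC))"
```

```text
(no output)
```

View pics/w3c.png

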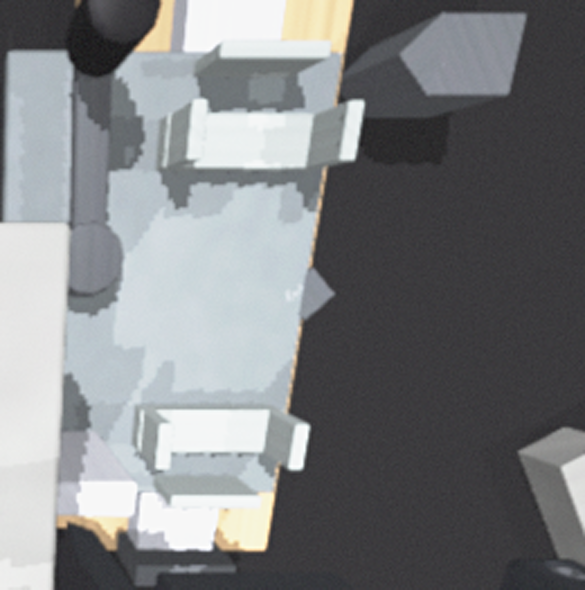

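The crop shows the rests' cheek tops: upper pair at u 199 and 354, v 100–158; lower pair at u 163 and 300, v 423–469. The pointer nib tip is at (334,294), the mark's wedge tip top at (401,57), the pivot at (93,258), and the knob near (120,10).

```bash
python3 -c "
from h import *
c=load('w3')
def P(u,v,z): return ray(c,(340+u/2.25,v/2.25),z)
A=np.mean([P(199,100,.09),P(199,157,.09),P(354,101,.09),P(354,160,.09)],0)
B=np.mean([P(163,423,.09),P(163,468,.09),P(300,422,.09),P(299,470,.09)],0)
d=A-B; yaw=np.arctan2(d[1],d[0]); s=(A+B)/2
print('rests',A.round(4),B.round(4),np.linalg.norm(d),'yaw',yaw,'seat',s.round(4))
print('cheek sep',np.linalg.norm(P(199,128,.09)-P(354,130,.09)),np.linalg.norm(P(163,445,.09)-P(300,446,.09)))
pt=P(334,294,.054);mk=P(401,57,.048);pv=P(93,258,.1)
Rr=np.array([[np.sin(yaw),-np.cos(yaw)],[np.cos(yaw),np.sin(yaw)]])
for n,q in(('pt',pt),('mk',mk),('pv',pv)): print(n,q.round(4),'rail rel seat',(Rr@(q-s)[:2]).round(4))
print('mark-pt',Rr@(mk-pt)[:2])
print('gripper shift'); go(s[0],s[1],None,yaw)
"
```

```text
rests [0.6054 0.1318 0.09  ] [0.5838 0.0143 0.09  ] 0.11944957341164576 yaw 1.3892668566406021 seat [0.5946 0.0731 0.09  ]
cheek sep 0.055996281476702776 0.05693792662210451
pt [0.6459 0.0637 0.054 ] rail rel seat [0.0522 0.0001]
mk [0.6762 0.1539 0.048 ] rail rel seat [0.0657 0.0942]
pv [0.5333 0.0993 0.1   ] rail rel seat [-0.065   0.0148]
mark-pt [0.01347403 0.09418383]
gripper shift
norm shift [ 0.375  0.767 -0.   ] rz 0.0072 at [0.4717 0.0371 0.1979] [-3.1412e+00  6.0000e-04  1.4006e+00] t 10.6 F [-0.2 -0.3 -4.9]
```

Request:
jog_arm:
  series:
    - [0.12,0.25,0,0,0,0.007]
    - [0.25,0.5,0,0,0,0.007]
    - [0.375,0.77,0,0,0,0.007]
    - [0.375,0.77,0,0,0,0.007]
    - [0.375,0.77,0,0,0,0.007]
    - [0.375,0.77,0.2,0,0,0.007]
    - [0.375,0.77,0.4,0,0,0.007]
    - [0.375,0.77,0.4,0,0,0.007]
    - [0.375,0.77,0.4,0,0,0.007]

```text
t: 11.72
tcp_pos: [0.5951, 0.0747, 0.1394]
eef_rot: [3.14, -0.0, 1.392]
wrist_force: [0.2, 0.2, -4.9]
gripper_width: 0.0398
gripper_force: 35.0
```

```bash
python3 -c "
from h import *
go(.5946,.0731,.0745,1.389)"
```

```text
norm shift [-0.011 -0.002  0.433] rz 0.0019 at [0.5951 0.0747 0.1394] [ 3.1405e+00 -2.0000e-04  1.3920e+00] t 11.72 F [ 0.2  0.2 -4.9]
```

Request:
jog_arm:
  series:
    - [-0.01,0,0.08,0,0,0]
    - [-0.01,0,0.16,0,0,0]
    - [-0.01,0,0.24,0,0,0]
    - [-0.01,0,0.3,0,0,0]
    - [-0.01,0,0.34,0,0,0]
    - [-0.01,0,0.37,0,0,0]
    - [-0.01,0,0.39,0,0,0]
    - [-0.01,0,0.4,0,0,0]
    - [-0.01,0,0.41,0,0,0]
    - [-0.01,0,0.41,0,0,0]

```text
t: 12.98
tcp_pos: [0.5945, 0.0736, 0.0767]
eef_rot: [3.142, -0.0, 1.393]
wrist_force: [0.2, 0.1, -4.4]
gripper_width: 0.0398
gripper_force: 35.0
```

Request:
jog_arm:
  series:
    - [0,0,0.005,0,0,0]
    - [0,0,0.01,0,0,0]
    - [0,0,0.015,0,0,0]
    - [0,0,0.02,0,0,0]
    - [0,0,0.02,0,0,0]
    - [0,0,0.02,0,0,0]

```text
t: 13.72
tcp_pos: [0.5946, 0.0735, 0.0754]
eef_rot: [3.141, 0.001, 1.392]
wrist_force: [-5.1, -2.7, 11.5]
gripper_width: 0.0393
gripper_force: 35.0
```

Request:
jog_arm:
  series:
    - [0,0,0.005,0,0,0]
    - [0,0,0.005,0,0,0]
    - [0,0,0.005,0,0,0]
    - [0,0,0.005,0,0,0]
    - [0,0,0.005,0,0,0]
  fingers: 60

```text
t: 14.35
tcp_pos: [0.5945, 0.0735, 0.0729]
eef_rot: [-3.142, -0.0, 1.392]
wrist_force: [-0.0, -0.1, -0.8]
gripper_width: 0.0525
gripper_force: 0.0
```

Request:
jog_arm:
  series:
    - [0,0,-0.05,0,0,0]
    - [0,0,-0.15,0,0,0]
    - [0,0,-0.3,0,0,0]
    - [0,0,-0.6,0,0,0]
    - [0,0,-0.9,0,0,0]
    - [0,0,-1,0,0,0]
    - [0,0,-1,0,0,0]

```text
t: 15.22
tcp_pos: [0.595, 0.0735, 0.2241]
eef_rot: [3.14, -0.0, 1.392]
wrist_force: [0.3, 0.5, 0.2]
gripper_width: 0.0528
gripper_force: 0.0
```

```bash
python3 -c "
from h import *
c=snap('wrist','w4'); snap('top','top4'); go()"
```

```text
norm shift [0. 0. 0.] rz 0 at [0.5937 0.0732 0.2218] [-3.1397e+00  9.0000e-04  1.3925e+00] t 15.32 F [-1.1 -0.3 -0.7]
```

View pics/w4.png

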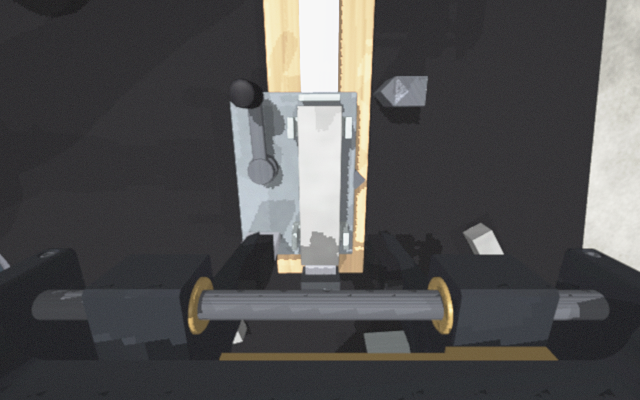

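The prism lies between the cheeks (cols 298–342, rows 105–265). The knob top is at (243,92), the pivot (262,168), the pointer tip (366,181), and the mark tip (376,93).

```bash
python3 -c "
from h import *
c=load('w4');yaw=1.389
Rr=np.array([[np.sin(yaw),-np.cos(yaw)],[np.cos(yaw),np.sin(yaw)]])
g=cv2.cvtColor(c['pixels'],cv2.COLOR_RGB2GRAY)
m=(g[70:115,220:275]<45).astype(np.uint8); print(m[::3,::3])
def P(u,v,z): return ray(c,(u,v),z)
k=P(242,92,.122);pv=P(262,169,.1);pt=P(366.5,181,.054);mk=P(376,93,.048);kl=P(246,96,.08)
print('knob',k,kl,'pivot',pv,np.linalg.norm((k-pv)[:2]),'mk-pt',Rr@(mk-pt)[:2], 'lever dir',np.arctan2(*(k-pv)[1::-1]))
# prism top
q=[P(300,106,.106),P(340,106,.106),P(337.5,262,.106),P(301,262,.106)]
print('prism',np.mean(q,0),'axis',np.arctan2(*(q[0]+q[1]-q[2]-q[3])[1::-1]))
go(k[0],k[1],.15)
"
```

```text
[[0 0 0 0 0 0 0 0 0 0 0 0 0 0 0 0 0 0 0]
 [0 0 0 0 0 0 0 0 0 0 0 0 0 0 1 1 0 0 0]
 [0 0 0 0 0 0 0 0 0 0 0 0 0 0 0 1 0 0 0]
 [0 0 0 0 0 0 0 0 0 0 0 0 0 0 0 1 0 0 0]
 [0 0 0 0 0 0 0 0 0 0 1 1 0 0 0 0 0 0 0]
 [0 0 0 0 0 0 0 0 0 0 0 1 1 0 0 0 0 0 0]
 [0 0 0 0 0 0 0 0 0 0 0 1 1 1 0 0 0 0 0]
 [0 0 0 0 0 0 0 0 0 0 0 0 1 1 1 0 0 0 0]
 [0 0 0 0 0 0 0 0 0 0 0 0 1 1 1 0 0 0 0]
 [0 0 0 0 0 0 0 0 0 0 0 0 1 1 1 0 0 0 0]
 [0 0 0 0 0 0 0 0 0 0 0 1 1 1 0 0 0 0 0]
 [0 0 0 0 0 0 0 0 0 0 0 1 1 1 0 0 0 0 0]
 [0 0 0 0 0 0 0 0 0 1 1 1 1 0 0 0 0 0 0]
 [0 0 0 0 0 0 0 0 0 0 0 0 0 0 0 0 0 0 0]
 [0 0 0 0 0 0 0 0 0 0 0 0 0 0 0 0 0 0 0]]
knob [0.54793422 0.17326249 0.122     ] [0.54064224 0.17342266 0.08      ] pivot [0.54366384 0.10446362 0.1       ] 0.06893127801316741 mk-pt [0.00632432 0.09501158] lever dir 1.5088052956306757
prism [0.59476155 0.07509336 0.106     ] axis 1.386477933233922
norm shift [ 0.603 -0.417  0.479] rz 0 at [0.5937 0.0732 0.2218] [-3.1397e+00  9.0000e-04  1.3925e+00] t 15.32 F [-1.1 -0.3 -0.7]
```

```bash
python3 -c "
from h import *
a=load('w3');b=load('w4');t=load('top0')
for z in(.07,.076,.08,.1): print(z,'pivot w3',ray(a,(340+93/2.25,258/2.25),z).round(4),'w4',ray(b,(262,170),z).round(4),'top',ray(t,(195+248/3,120+255/3),z).round(4))
g=cv2.cvtColor(t['pixels'],cv2.COLOR_RGB2GRAY)
print(g[190:212:1,244:264])
g=cv2.cvtColor(b['pixels'],cv2.COLOR_RGB2GRAY)
print(g[76:112:2,226:268:2])
"
```

```text
0.07 pivot w3 [0.5393 0.0978 0.07  ] w4 [0.5363 0.0986 0.07  ] top [0.5345 0.0987 0.07  ]
0.076 pivot w3 [0.5381 0.0981 0.076 ] w4 [0.5377 0.0996 0.076 ] top [0.5337 0.0982 0.076 ]
0.08 pivot w3 [0.5373 0.0983 0.08  ] w4 [0.5387 0.1002 0.08  ] top [0.5332 0.0979 0.08  ]
0.1 pivot w3 [0.5333 0.0993 0.1   ] w4 [0.5434 0.1035 0.1   ] top [0.5306 0.0962 0.1   ]
[[194 210 206 205 205 207 185 183 183 180 184 155 157 152 165 161 162 145
  253 234]
 [185 193 211 211 208 207 185 182 183 187 186 188 154 155 164 162 164 142
  174 170]
 [195 185 193 191 211 210 187 190 186 187 176 179 153 153 160 161 162 155
  147 147]
 [186 184 191 191 219 220 188 190 186 190 151 171 152 151 161 165 167 159
  165 147]
 [186 184 189 190 200 222 195 198 200 189 159 166 151 149 163 163 167 165
  167 154]
 [192 193 187 190 198 179 153 131 123 166 188 169 162 164 166 164 169 167
  120 119]
 [193 193 194 192 146  94  78  58  52  91 131 172 171 171 168 169 128 128
   95  93]
 [191 195 195 200  80  47  50  53  53  47  56 125 173 129 127 126 106 100
   92  98]
 [206 204 206 180  59  59  56  57  56  55  47  53 114  93  9
[... 2033 characters left out ...]
4  52  59  60  65  66  68  62  64  63  60  57  36  37  32  35
   42 155 175]
 [ 51  51  50  53  54  60  62  63  63  63  59  60  62  58  33  31  27  35
   40 143 175]
 [ 52  53  50  47  56  59  61  60  63  59  59  56  53  44  30  30  29  32
   51 109 108]
 [ 54  54 124  79  50  58  57  60  60  59  58  55  50  33  25  26  26  32
   81 107 107]
 [ 51  48 134 179  91  51  57  56  57  58  59  53  36  28  27  32  29  52
   98 106 105]
 [ 47  49 128 190 178  93  62  50  56  53  45  32  27  33  26  33  48  79
   91  98  94]
 [ 52  50 138 195 186 185 178 164 146 126 101  60  56  52  77  84  92  85
   83  95  92]
 [ 53  49 108 194 196 191 184 188 185 185 186 117  93  94  94  94  94  86
   84  95  96]]
```

```bash
python3 -c "
from h import *
go(.548,.172,.088,1.39)"
```

```text
norm shift [ 0.595 -0.415  0.892] rz 0.0016 at [0.5937 0.0732 0.2218] [-3.1397e+00  9.0000e-04  1.3925e+00] t 15.32 F [-1.1 -0.3 -0.7]
```

Request:
jog_arm:
  series:
    - [0.2,-0.14,0,0,0,0]
    - [0.4,-0.28,0,0,0,0]
    - [0.595,-0.415,0,0,0,0]
    - [0.595,-0.415,0,0,0,0]
    - [0.595,-0.415,0,0,0,0]
    - [0.595,-0.415,0.1,0,0,0]
    - [0.595,-0.415,0.2,0,0,0]
    - [0.595,-0.415,0.2,0,0,0]
  fingers: 50

```text
t: 16.32
tcp_pos: [0.548, 0.1714, 0.1909]
eef_rot: [-3.138, 0.002, 1.392]
wrist_force: [0.0, 0.1, 0.0]
gripper_width: 0.0443
gripper_force: 0.0
```

```bash
python3 -c "
from h import *
c=snap('wrist','w5'); go(.548,.172,.088,1.39)
print('proj of assumed knob top',proj(c,(.548,.172,.122)))
c=c['pixels'][120:370,180:460,::-1]
cv2.imwrite('pics/w5c.png',cv2.resize(c,None,fx=2.2,fy=2.2))"
```

```text
norm shift [ 0.001 -0.003  0.693] rz 0.0013 at [0.5486 0.1719 0.1919] [-3.1398e+00  9.0000e-04  1.3921e+00] t 16.38 F [-0.4 -0.7  0.8]
proj of assumed knob top [320.48381124 207.83789849]
```

View pics/w5c.png

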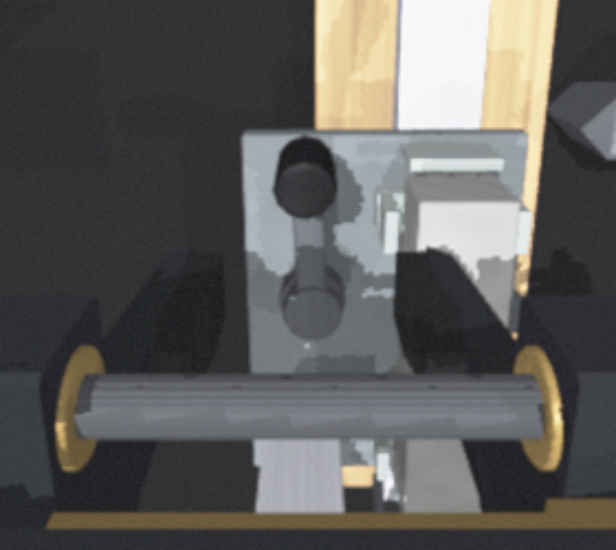

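The knob top is at crop (305,186), i.e. pixel (318.6,204.5), 2–3 px from the prediction. I'll make a small correction, descend and grip.

Request:
jog_arm:
  series:
    - [0.016,-0.012,0.15,0,0,0]
    - [0.016,-0.012,0.3,0,0,0]
    - [0.016,-0.012,0.45,0,0,0]
    - [0.016,-0.012,0.6,0,0,0]
    - [0.016,-0.012,0.69,0,0,0]
    - [0.016,-0.012,0.69,0,0,0]

```text
t: 17.12
tcp_pos: [0.5474, 0.175, 0.089]
eef_rot: [-3.141, 0.0, 1.393]
wrist_force: [-0.4, -0.0, 0.1]
gripper_width: 0.0443
gripper_force: 0.0
```

Request:
jog_arm:
  series:
    - [0,0,0,0,0,0]
    - [0,0,0,0,0,0]
    - [0,0,0,0,0,0]
    - [0,0,0,0,0,0]
  fingers: 0
  squeeze: 12

```text
t: 17.62
tcp_pos: [0.548, 0.1754, 0.0901]
eef_rot: [3.141, -0.0, 1.393]
wrist_force: [-2.2, 0.2, 4.9]
gripper_width: 0.0238
gripper_force: 12.0
```

```bash
python3 -c "
from h import *
go()
o=observe();a=o['eef_rot'][2];u=1.389
# pivot from knob: knob=pivot+L*dir(u)
for th in np.arange(0,1.45,.2):
    d=.075*np.array([np.cos(u+th)-np.cos(u),np.sin(u+th)-np.sin(u)])
    print(round(th,2),(d[0]*np.cos(a)+d[1]*np.sin(a))/.15,(d[0]*np.sin(a)-d[1]*np.cos(a))/.15)
"
```

```text
norm shift [0. 0. 0.] rz 0 at [0.548  0.1754 0.0901] [ 3.1409e+00 -5.0000e-04  1.3927e+00] t 17.62 F [-2.2  0.2  4.9]
0.0 0.0 0.0
0.2 -0.009603915195060661 -0.09937039746476443
0.4 -0.03875824185932527 -0.19485199944196502
0.6 -0.08630068899048755 -0.28263825577038937
0.8 -0.15033588925029573 -0.3592294054357746
1.0 -0.22831096127915104 -0.42157200099831144
1.2 -0.31711728501983194 -0.467180639906358
1.4 -0.4132144325893574 -0.49423704965303344
```

Request:
jog_arm:
  series:
    - [-0.0025,-0.05,0,0,0,0]
    - [-0.01,-0.1,0,0,0,0]
    - [-0.022,-0.148,0,0,0,0]
    - [-0.039,-0.195,0,0,0,0]
    - [-0.061,-0.24,0,0,0,0]
    - [-0.086,-0.283,0,0,0,0]
    - [-0.118,-0.322,0,0,0,0]
    - [-0.15,-0.359,0,0,0,0]
    - [-0.189,-0.392,0,0,0,0]
    - [-0.228,-0.422,0,0,0,0]
    - [-0.273,-0.446,0,0,0,0]
    - [-0.317,-0.467,0,0,0,0]
    - [-0.366,-0.482,0,0,0,0]
    - [-0.394,-0.489,0,0,0,0]
    - [-0.394,-0.489,0,0,0,0]
    - [-0.394,-0.489,0,0,0,0]

```text
t: 19.62
tcp_pos: [0.4669, 0.1294, 0.0901]
eef_rot: [3.138, -0.001, 1.392]
wrist_force: [5.3, -3.5, 4.8]
gripper_width: 0.0233
gripper_force: 12.0
```

Request:
jog_arm:
  series:
    - [0,0,0,0,0,0]
    - [0,0,0,0,0,0]
    - [0,0,0,0,0,0]
    - [0,0,0,0,0,0]
  fingers: 50

```text
t: 20.12
tcp_pos: [0.4646, 0.13, 0.0893]
eef_rot: [-3.141, 0.0, 1.393]
wrist_force: [0.0, 0.6, 0.0]
gripper_width: 0.0441
gripper_force: 0.0
```

Request:
jog_arm:
  series:
    - [0,0,-0.2,0,0,0]
    - [0,0,-0.5,0,0,0]
    - [0,0,-0.8,0,0,0]
    - [0,0,-0.9,0,0,0]
    - [0,0,-0.9,0,0,0]

```text
t: 20.75
tcp_pos: [0.4653, 0.1298, 0.2247]
eef_rot: [3.14, -0.0, 1.392]
wrist_force: [-0.7, -0.5, -0.5]
gripper_width: 0.0438
gripper_force: 0.0
```

```bash
python3 -c "
from h import *
c=snap('wrist','w6'); snap('top','top6'); go()
cv2.imwrite('pics/w6c.png',c['pixels'][:,:,::-1])"
```

```text
norm shift [0. 0. 0.] rz 0 at [0.4642 0.1295 0.2231] [-3.1395e+00  1.1000e-03  1.3924e+00] t 20.85 F [-0.  -0.1  0.2]
```

View pics/w6.png

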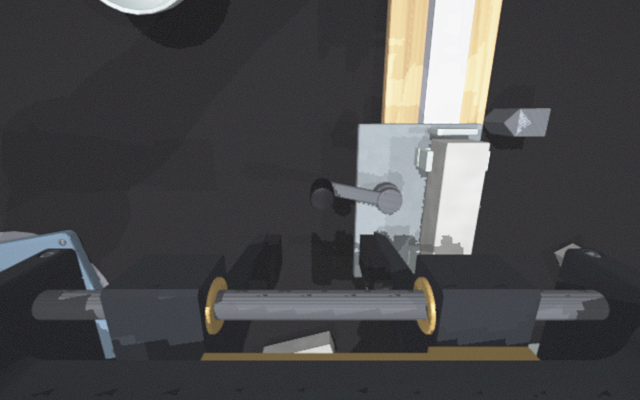

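Image: the lever now points at the robot (hub (388,198), knob (322,195)), about 1.4 rad open, with the prism still seated. I've used all ten views, so from here I'll measure numerically.

```bash
python3 -c "
from h import *
t=load('top0')
g=cv2.cvtColor(t['pixels'],cv2.COLOR_RGB2GRAY)
print(g[198:224,298:318])
s=np.array([.5946,.0731]);yaw=1.389
ex=np.array([np.sin(yaw),-np.cos(yaw)]);ey=np.array([np.cos(yaw),np.sin(yaw)])
c=load('w6')
pt=proj(c,[*(s+.0522*ex),.054]);print('expected pointer px if unmoved',pt, 'knob',ray(c,(321,194),.122),'hub',ray(c,(388,198),.076))
go()
"
```

```text
[[166 150 143 221 250 239 225 221 216 200  98 104 128 127 114 144 179 106
  108 188]
 [172 166 164 169 172 168 164 189 216 180 102 102 104 104 106 150 134 166
  112 187]
 [152 171 171 132 118 126 151 165 163 125 101 103 152 156 146 160 158 180
  104 151]
 [151 155 158 150 151 160 148 151 117 124 158 104 170 171 159 159 158 181
  102 122]
 [151 154 153 145 160 159 153 155 144 151 167 150 167 172 161 156 168 168
  117 119]
 [151 152 153 143 143 152 152 129 151 162 167 168 170 168 162 161 131 124
  118 120]
 [153 154 153 143 139 150 255 254 248 227 170 171 175 175 119 118 109  96
  122 123]
 [151 151 146 141 136 180 255 255 255 255 137 128 131 134  94  97 111 107
  125 126]
 [153 154 145 143 135 231 255 254 255 255 127 107 103 110 107 108 116 116
  140 126]
 [152 140 140 136 132 255 255 253 255 249 124 110 112 114 110 110 114 142
  147 144]
 [152 138 138 135 115 255 255 254 255 207 123 108 111 112 112 109 107 143
  145 145]
 [149 147 140 144 147 255 255 255 255 163 108 110 109 114 106 108  92 142
  138 139]
 [153 153 147 146 191 255 255 255 255 136 104 111 113 110 113 113 112 135
  139 
[... 666 characters left out ...]
 45  42
   40  41]
 [169 164 168 166 152 143 143 136 111 105 158 154 155 181  90  40  36  38
   44  37]
 [180 175 174 165 160 155 155 153 158 156 171 169 171 180  64  36  41  43
   46  37]
 [111 105 121 137 148 172 162 164 173 169 171 168 169 179  48  43  35  41
   37  39]
 [ 59  54  68  82  89 111 101 118 140 157 180 173 178 168  62  54  55  58
   58  41]
 [ 57  57  54  56  53  60  52  69  78  91 112 107 121 110  60  62  58  60
   62  52]]
expected pointer px if unmoved [481.02908288 206.46367816] knob [0.46643122 0.13206141 0.122     ] hub [0.53499729 0.10130907 0.076     ]
norm shift [0. 0. 0.] rz 0 at [0.4642 0.1295 0.2231] [-3.1395e+00  1.1000e-03  1.3924e+00] t 20.85 F [-0.  -0.1  0.2]
```

```bash
python3 -c "
from h import *
for f in('top0','top6'):
    t=load(f); g=cv2.cvtColor(t['pixels'],cv2.COLOR_RGB2GRAY)
    m=(g[200:222,295:315]>235); v,u=np.where(m); 
    if len(u): print(f,len(u),u.mean()+295,v.mean()+200,ray(t,(u.mean()+295,v.mean()+200),.124).round(4))
c=load('w6');g=cv2.cvtColor(c['pixels'],cv2.COLOR_RGB2GRAY); print(g[190:226:2,466:500:2])
go(.519,.018,.2231,-.178)
"
```

```text
top0 53 304.37735849056605 210.0943396226415 [0.5143 0.0162 0.124 ]
[[235 236 236 236 236 235 234 235 115  51  54  52  54  53  53  57  53]
 [235 236 236 236 236 236 236 235  84  55  55  53  55  54  53  54  56]
 [236 237 236 236 237 238 237 227  65  53  53  55  59  54  55  55  53]
 [238 237 237 238 238 237 238 217  57  55  50  56  57  58  57  54  56]
 [237 236 237 238 238 238 238 203  53  59  55  55  53  57  57  56  57]
 [237 236 237 237 237 238 240 153  54  51  53  56  56  58  57  54  55]
 [236 237 237 236 236 237 240 103  54  58  56  57  59  53  55  57  57]
 [236 235 235 235 236 236 236  85  52  54  56  55  52  54  51  59  56]
 [235 234 234 233 234 235 225 110  53  56  50  53  57  54  56  56  54]
 [234 234 234 233 233 234 212  68  56  58  56  53  58  55  54  56  58]
 [234 234 234 233 232 233 186  54  56  53  56  56  58  54  52  54  55]
 [234 233 233 233 232 233 141  50  57  56  54  56  55  56  51  54  55]
 [235 235 233 233 233 232  99  51  57  56  54  53  56  53  57  56  55]
 [235 235 234 233 233 229  80  57  55  56  52  55  54  55  55  56  56]
 [234 233 234 232 231 219  62  54  55  54  53  58  57  54  56  53  50]
 [236 234 233 232 233 199  51  57  53  56  54  54  55  54  54  52  56]
 [234 233 232 232 232 181  52  54  54  55  60  57  51  59  55  54  56]
 [232 230 230 231 232 141  52  58  55  55  56  55  55  50  54  52  57]]
norm shift [-0.667  0.491 -0.   ] rz 0.9998 at [0.4642 0.1295 0.2231] [-3.1395e+00  1.1000e-03  1.3924e+00] t 20.85 F [-0.  -0.1  0.2]
```

Request:
jog_arm:
  series:
    - [-0.1,0.07,0,0,0,0.11]
    - [-0.2,0.15,0,0,0,0.22]
    - [-0.3,0.22,0,0,0,0.33]
    - [-0.4,0.3,0,0,0,0.44]
    - [-0.5,0.37,0,0,0,0.55]
    - [-0.6,0.45,0,0,0,0.66]
    - [-0.667,0.49,0,0,0,0.77]
    - [-0.667,0.49,0,0,0,0.88]
    - [-0.667,0.49,0,0,0,0.95]
    - [-0.667,0.49,0,0,0,1]
    - [-0.667,0.49,0,0,0,1]
    - [-0.667,0.49,0,0,0,1]
  fingers: 60

```text
t: 22.35
tcp_pos: [0.5191, 0.0184, 0.2235]
eef_rot: [3.141, 0.002, -0.177]
wrist_force: [0.2, 0.2, -0.2]
gripper_width: 0.0533
gripper_force: 0.0
```

```bash
python3 -c "
from h import *
c=snap('wrist','w7'); go(.519,.018,.09,-.1815)
s=np.array([.5946,.0731]);yaw=1.389
ex=np.array([np.sin(yaw),-np.cos(yaw)]);ey=np.array([np.cos(yaw),np.sin(yaw)])
for n,q in(('pt',[*(s+.0522*ex),.054]),('mk',[.6762,.1539,.048]),('tab',[.519,.017,.124])): print(n,proj(c,q).round(1))
g=cv2.cvtColor(c['pixels'],cv2.COLOR_RGB2GRAY)
np.set_printoptions(linewidth=250)
u,v=proj(c,[*(s+.0522*ex),.054]).astype(int); print('ptr',u-24,v-16);print(g[v-16:v+16:2,u-24:u+24:2])
u,v=proj(c,[.6762,.1539,.048]).astype(int); print('mk',u-24,v-20);print(g[max(0,v-20):v+20:2,u-24:u+24:2])
u,v=proj(c,[.519,.017,.124]).astype(int); print('tab',u-48,v-40);print(g[v-40:v+40:5,u-48:u+48:4])
"
```

```text
norm shift [-0.     0.003  0.892] rz 0.0029 at [0.5193 0.0184 0.2237] [ 3.1412e+00  1.3000e-03 -1.7690e-01] t 22.4 F [ 0.6  0.1 -0.2]
pt [254.3  67.2]
mk [162.7  53.3]
tab [321.7 197. ]
ptr 230 51
[[ 55  55  51  51  53  54  55  56  50  55  50  54  56  55  48  55  52  55  53  54  53  56  54  51]
 [ 52  51  51  56  53  55  49  53  54  56  53  53  52  54  48  52  53  51  55  54  55  53  54  57]
 [ 56  54  52  55  52  51  54  55  51  50  55  52  54  52  51  54  52  52  50  51  53  52  53  55]
 [ 55  56  54  55  53  53  53  51  51  54  55  51  55  53  54  54  52  56  53  54  55  54  54  52]
 [ 52  54  57  51  52  52  49  51  53  53  53  53  53  52  49  52  54  54  55  52  54  56  52  54]
 [ 50  56  51  51  50  54  52  52  56  54  50  59  54  51  53  54  55  51  53  54  52  53  56  57]
 [ 45  39  40  46  41  35  42  49  40  48  50  45  42  47  46  44  49  46  40  39  48  40  40  45]
 [163 167 166 164 165 167 168 165 170 183 186 192 193 192 194 194 195 192 189 191 165 139 141 143]
 [216 217 216 216 215 214 215 214 219 221 221 235 230 234 235 234 234 233 233 235 173 170 169 171]
 [223 223 22
[... 3569 characters left out ...]
1  51]
 [205 204 203 204 200 199 200 201 201 200 196 248 247 247 248 198 197 196  62  58  55  56  54  54]
 [ 41  36  34  30  34  49  47  46  48  47  48 251 247 247 248  46  48  57  52  55  55  57  56  54]
 [ 40  41  41  52  52  48  55  55  50  52  50 251 247 247 249  47  56  53  56  54  50  55  52  51]
 [ 52  50  49  54  51  51  54  49  55  48  53 252 247 247 249  44  49  55  57  57  59  55  56  54]
 [ 49  54  57  52  54  57  54  54  52  49  54  81 129 125 101  53  52  52  53  54  53  55  54  54]
 [ 56  52  56  57  54  54  54  53  54  56  59  50  49  54  55  53  49  52  52  54  54  54  57  54]
 [ 54  53  56  53  56  56  57  53  53  57  53  50  55  50  52  50  54  56  55  52  58  55  57  56]]
```

Predicted and seen positions of the pointer (255,68), mark tip (162,54) and tab (324,200) agree to 1–3 px. Next, down onto the tab.

Request:
jog_arm:
  series:
    - [-0.015,0.012,0.2,0,0,0.003]
    - [-0.015,0.012,0.4,0,0,0.003]
    - [-0.015,0.012,0.6,0,0,0.003]
    - [-0.015,0.012,0.75,0,0,0.003]
    - [-0.015,0.012,0.89,0,0,0.003]
    - [-0.015,0.012,0.89,0,0,0.003]
    - [-0.015,0.012,0.89,0,0,0.003]

```text
t: 23.28
tcp_pos: [0.5175, 0.0171, 0.0915]
eef_rot: [-3.141, -0.001, -0.183]
wrist_force: [0.5, 0.2, -0.5]
gripper_width: 0.0527
gripper_force: 0.0
```

Request:
jog_arm:
  series:
    - [0,0,0,0,0,0]
    - [0,0,0,0,0,0]
    - [0,0,0,0,0,0]
    - [0,0,0,0,0,0]
    - [0,0,0,0,0,0]
  fingers: 0
  squeeze: 25

```text
t: 23.9
tcp_pos: [0.5171, 0.0164, 0.0911]
eef_rot: [3.141, 0.0, -0.183]
wrist_force: [-0.3, -3.0, 2.0]
gripper_width: 0.0139
gripper_force: 25.0
```

```bash
python3 -c "
from h import *
c=snap('wrist','w8'); go()
s=np.array([.5946,.0731]);yaw=1.389
ex=np.array([np.sin(yaw),-np.cos(yaw)])
np.set_printoptions(linewidth=250)
g=cv2.cvtColor(c['pixels'],cv2.COLOR_RGB2GRAY)
for n,q in(('pt',[*(s+.0522*ex),.054]),('mk',[.6762,.1539,.048])): print(n,proj(c,q).round(1))
"
```

```text
norm shift [0. 0. 0.] rz 0 at [0.517  0.0164 0.0911] [ 3.1407e+00  1.0000e-04 -1.8310e-01] t 23.95 F [-0.4 -3.2  3.3]
pt [197.6  31.7]
mk [35.8  8.5]
```

Request:
jog_arm:
  series:
    - [0,-0.03,0,0,0,0]
    - [0,-0.08,0,0,0,0]
    - [0,-0.14,0,0,0,0]
    - [0,-0.2,0,0,0,0]
    - [0,-0.26,0,0,0,0]
    - [0,-0.32,0,0,0,0]
    - [0,-0.38,0,0,0,0]
    - [0,-0.44,0,0,0,0]
    - [0,-0.5,0,0,0,0]
    - [0,-0.56,0,0,0,0]
    - [0,-0.6,0,0,0,0]
    - [0,-0.62,0,0,0,0]
    - [0,-0.63,0,0,0,0]
    - [0,-0.63,0,0,0,0]
    - [0,-0.63,0,0,0,0]
    - [0,-0.63,0,0,0,0]

```text
t: 25.95
tcp_pos: [0.5333, 0.1089, 0.0911]
eef_rot: [3.139, 0.002, -0.183]
wrist_force: [-4.3, -3.8, 7.5]
gripper_width: 0.0139
gripper_force: 25.0
```

```bash
python3 -c "
from h import *
c=snap('wrist','w9'); go()
s=np.array([.5946,.0731]);yaw=1.389
ex=np.array([np.sin(yaw),-np.cos(yaw)]);ey=np.array([np.cos(yaw),np.sin(yaw)])
np.set_printoptions(linewidth=250)
g=cv2.cvtColor(c['pixels'],cv2.COLOR_RGB2GRAY)
for n,q in(('pt',[*(s+.0522*ex+.0942*ey),.054]),('mk',[.6762,.1539,.048])): print(n,proj(c,q).round(1))
print(g[0:54:2,170:230:2])
"
```

```text
norm shift [0. 0. 0.] rz 0 at [0.5333 0.1089 0.0911] [ 3.1395e+00  1.9000e-03 -1.8340e-01] t 26.0 F [-4.9 -4.2  7.6]
pt [196.6  29.8]
mk [197.9   6.3]
[[ 50  49  49  48  49  43  48  46  84 130 131 127 128 130 130 129 116  66  63  61  64  63  60  64  65  65  61  62  63  65]
 [ 52  51  51  47  47  46  52  46  44  89 130 131 125 128 130 127  76  63  65  65  62  64  64  62  62  63  63  61  65  61]
 [ 53  55  49  46  47  51  50  47  49  49  88 131 131 130 129  92  62  63  68  64  63  66  66  65  61  59  63  63  65  61]
 [ 51  53  50  53  47  45  46  43  47  49  43  87 129 135 102  64  65  66  67  64  70  68  61  64  64  63  62  64  64  63]
 [ 51  52  50  52  50  46  46  47  49  46  52  48  89 120  71  63  62  65  64  67  65  66  62  67  65  60  61  62  64  65]
 [ 50  54  52  48  55  47  53  47  47  49  48  49  46  57  61  64  65  62  63  66  66  66  68  64  64  63  66  62  65  61]
 [ 47  53  48  53  51  51  51  52  54  48  50  47  49  45  52  59  66  64  61  64  66  65  64  66  66  65  65  64  65  67]
 [ 48  51  53  52  52  50  52  51  55  51  48  51  48  50  42  46  61  64  66  63  66  6
[... 1672 characters left out ...]
186 130 132 132 131 133 130 131 130  99 112 225 229 229 228 228 229 228 229 212 152]
 [234 235 230 223 221 222 222 223 196 134 132 131 131 130 130 129 131 130 132 102 114 225 230 229 229 229 230 222 182 154]
 [232 226 223 219 219 219 218 212 141 131 132 131 131 130 130 130 130 133 138 133 100 113 218 225 224 224 224 206 143 148]
 [223 216 205 206 206 206 201 147 132 129 131 132 130 128 129 129 130 133 134 132 133 109 103 194 215 214 201 161 138 146]
 [214 209 206 207 205 191 170 132 131 133 133 134 132 132 129 130 134 135 130 133 133 135 109  97 192 144 139 139 141 154]
 [211 210 196 166 134 131 133 132 132 133 132 132 132 129 131 135 135 132 135 135 132 135 135 110 101 118 122 118 121 134]]
```

```bash
python3 -c "
from h import *
c=load('w9');yaw=1.389
p=ray(c,(196,32),.054);m=ray(c,(196,9),.048);d=(m-p)[:2]
print(p,m,'along',d@[np.cos(yaw),np.sin(yaw)],'across',d@[np.sin(yaw),-np.cos(yaw)])"
```

```text
[0.66198872 0.15699764 0.054     ] [0.6751029  0.15537689 0.048     ] along 0.0007769589894617436 across 0.013191089375347463
```

Request:
jog_arm:
  series:
    - [0,0,0,0,0,0]
    - [0,0,0,0,0,0]
    - [0,0,0,0,0,0]
    - [0,0,0,0,0,0]
    - [0,0,0,0,0,0]
  fingers: 60

```text
t: 26.62
tcp_pos: [0.5343, 0.1101, 0.0909]
eef_rot: [-3.142, 0.0, -0.183]
wrist_force: [0.8, 0.1, 0.6]
gripper_width: 0.0531
gripper_force: 0.0
```

Request:
jog_arm:
  series:
    - [0,0,-0.1,0,0,0]
    - [0,0,-0.3,0,0,0]
    - [0,0,-0.6,0,0,0]
    - [0,0,-0.85,0,0,0]
    - [0,0,-0.85,0,0,0]
    - [0,0,-0.85,0,0,0]

```text
t: 27.38
tcp_pos: [0.5339, 0.1099, 0.2185]
eef_rot: [3.141, 0.0, -0.183]
wrist_force: [-0.7, 0.7, 0.6]
gripper_width: 0.053
gripper_force: 0.0
```

```bash
python3 -c "
from h import *
c=snap('wrist','w10');yaw=1.389
p=proj(c,(.662,.157,.054));m=proj(c,(.6751,.1554,.048));print(p,m)
np.set_printoptions(linewidth=250)
g=cv2.cvtColor(c['pixels'],cv2.COLOR_RGB2GRAY)
u,v=p.astype(int);print(u-24,v-26);print(g[v-26:v+8:2,u-24:u+24:2])
go(.482,.2235,None,1.39)"
```

```text
[250.4767791   66.34841522] [250.12526948  52.99214864]
226 40
[[ 56  51  54  52  54  74 141 146 147 149 150 146 150 145 145 149 148 136  77  70  73  72  72  46]
 [ 59  54  56  53  54  53  75 139 146 147 148 148 146 147 146 144 140  84  72  74  74  73  72  49]
 [ 56  56  55  57  52  56  51  77 140 148 148 149 150 147 146 146  96  68  70  70  73  71  68  48]
 [ 61  56  57  53  55  53  54  51  77 139 148 150 150 153 146 111  71  70  68  70  72  71  73  49]
 [ 56  55  56  57  55  51  55  51  50  77 139 148 148 150 119  75  73  71  68  70  71  70  69  44]
 [ 56  56  57  55  59  53  59  56  56  52  75 140 150 137  74  72  73  71  68  72  69  64  45  41]
 [ 60  59  59  61  55  56  58  59  55  54  49  72 131  83  71  72  73  72  71  71  70  48  41  35]
 [ 58  55  58  57  58  58  56  58  58  57  51  46  56  66  68  70  72  75  73  72  51  39  50  54]
 [ 57  56  57  58  58  58  56  59  56  57  55  53  49  55  67  71  72  73  72  56  38  49  55  54]
 [ 56  60  54  53  58  60  58  57  58  54  57  53  54  53  51  60  71  71  61  44  54  56  52  52]
 [ 55  59  58  56  53  57  59  56  57  59  60  57  56  56  54  53  61  66  53  54  55  55  53  53]
 [ 56  57  51  46  49  47  50  51  54  53  44  52  49  39  37  49  43  45  45  45  37  46  46  48]
 [138 139 140 142 143 138 139 141 138 145 142 174 174 179 181 183 184 184 183 186 182 182 134 178]
 [242 242 241 242 239 234 232 232 230 224 231 238 235 238 237 237 237 238 237 238 234 172 180 203]
 [238 237 237 238 236 234 234 234 234 231 228 225 162 158 234 239 238 239 239 215 199 172 190 188]
 [234 234 234 235 234 235 234 235 234 235 235 169 147 146 151 235 240 240 234 173 178 192 191 190]
 [228 228 226 227 228 228 227 226 227 227 183 149 147 146 145 148 226 232 214 155 175 184 165 166]]
norm shift [-0.476 -0.683  0.   ] rz -1.0014 at [0.5336 0.1098 0.2179] [ 3.1409e+00  1.3000e-03 -1.8300e-01] t 27.43 F [-0.2 -0.3  0.6]
```

Pointer tip (251,67) and mark tip (250,52) are aligned. Now back to the knob.

Request:
jog_arm:
  series:
    - [-0.05,-0.07,0,0,0,-0.11]
    - [-0.1,-0.15,0,0,0,-0.22]
    - [-0.16,-0.23,0,0,0,-0.33]
    - [-0.22,-0.31,0,0,0,-0.44]
    - [-0.28,-0.4,0,0,0,-0.55]
    - [-0.34,-0.48,0,0,0,-0.66]
    - [-0.4,-0.57,0,0,0,-0.77]
    - [-0.45,-0.65,0,0,0,-0.88]
    - [-0.476,-0.68,0,0,0,-0.95]
    - [-0.476,-0.68,0,0,0,-1]
    - [-0.476,-0.68,0,0,0,-1]
    - [-0.476,-0.68,0,0,0,-1]
  fingers: 50

```text
t: 28.92
tcp_pos: [0.4824, 0.223, 0.2179]
eef_rot: [-3.141, 0.001, 1.386]
wrist_force: [-0.1, 0.9, -0.3]
gripper_width: 0.0437
gripper_force: 0.0
```

```bash
python3 -c "
from h import *
c=snap('wrist','w11')
k=proj(c,(.482,.2235,.122));print(k)
np.set_printoptions(linewidth=250)
g=cv2.cvtColor(c['pixels'],cv2.COLOR_RGB2GRAY)
u,v=k.astype(int);print(u-36,v-30);print(g[v-30:v+30:2,u-36:u+36:2])
go(.482,.2235,.09)"
```

```text
[319.95537139 198.1741466 ]
283 168
[[52 53 55 ... 56 54 56]
 [51 54 51 ... 54 56 51]
 [56 52 54 ... 51 54 51]
 ...
 [55 55 56 ... 54 50 49]
 [57 59 52 ... 52 54 53]
 [51 55 54 ... 55 52 55]]
norm shift [ 0.003 -0.003  0.853] rz 0 at [0.4825 0.223  0.218 ] [-3.1408e+00  5.0000e-04  1.3864e+00] t 28.98 F [-0.1 -0.2 -0.7]
```

Request:
jog_arm:
  series:
    - [0.005,0,0.15,0,0,0]
    - [0.005,0,0.35,0,0,0]
    - [0.005,0,0.55,0,0,0]
    - [0.005,0,0.7,0,0,0]
    - [0.005,0,0.853,0,0,0]
    - [0.005,0,0.853,0,0,0]
    - [0.005,0,0.853,0,0,0]

```text
t: 29.85
tcp_pos: [0.4832, 0.2243, 0.0912]
eef_rot: [3.141, -0.001, 1.387]
wrist_force: [1.0, 0.7, 0.2]
gripper_width: 0.0444
gripper_force: 0.0
```

Request:
jog_arm:
  series:
    - [0,0,0,0,0,0]
    - [0,0,0,0,0,0]
    - [0,0,0,0,0,0]
    - [0,0,0,0,0,0]
  fingers: 0
  squeeze: 12

```text
t: 30.35
tcp_pos: [0.4836, 0.2241, 0.091]
eef_rot: [3.14, -0.001, 1.387]
wrist_force: [2.0, -0.5, 4.1]
gripper_width: 0.0233
gripper_force: 12.0
```

```bash
python3 -c "
from h import *
go()
o=observe();a=o['eef_rot'][2];u=1.389
s=np.array([.548,.1754])+.0938*np.array([np.cos(u),np.sin(u)]) # locked knob at the mark
p0=s-.075*np.array([np.cos(u),np.sin(u)]); p=o['tcp_pos'][:2]-p0
print('locked knob',s,'radius now',np.linalg.norm(p),'angle',np.arctan2(p[1],p[0])-u)
th0=1.38
b=p0+.075*np.array([np.cos(u+th0),np.sin(u+th0)])
for th in np.r_[np.arange(1.3,-.05,-.1),0,-.03]:
    d=p0+.075*np.array([np.cos(u+th),np.sin(u+th)])-o['tcp_pos'][:2]
    print(round(th,2),np.round([(d[0]*np.cos(a)+d[1]*np.sin(a))/.15,(d[0]*np.sin(a)-d[1]*np.cos(a))/.15],3))
"
```

```text
norm shift [0. 0. 0.] rz 0 at [0.4836 0.2241 0.091 ] [ 3.1403e+00 -6.0000e-04  1.3874e+00] t 30.35 F [ 2.  -0.5  4.1]
locked knob [0.56495872 0.26765422] radius now 0.07424333424523862 angle 1.3340561441780039
1.3 [ 0.018 -0.001]
1.2 [0.065 0.015]
1.1 [0.111 0.035]
1.0 [0.154 0.06 ]
0.9 [0.195 0.089]
0.8 [0.232 0.122]
0.7 [0.267 0.159]
0.6 [0.297 0.198]
0.5 [0.323 0.241]
0.4 [0.345 0.286]
0.3 [0.362 0.333]
0.2 [0.375 0.381]
0.1 [0.382 0.431]
-0.0 [0.385 0.481]
0.0 [0.385 0.481]
-0.03 [0.384 0.496]
```

Request:
jog_arm:
  series:
    - [0.018,-0.001,0,0,0,0]
    - [0.065,0.015,0,0,0,0]
    - [0.111,0.035,0,0,0,0]
    - [0.154,0.06,0,0,0,0]
    - [0.195,0.089,0,0,0,0]
    - [0.232,0.122,0,0,0,0]
    - [0.267,0.159,0,0,0,0]
    - [0.297,0.198,0,0,0,0]
    - [0.323,0.241,0,0,0,0]
    - [0.345,0.286,0,0,0,0]
    - [0.362,0.333,0,0,0,0]
    - [0.375,0.381,0,0,0,0]
    - [0.382,0.431,0,0,0,0]
    - [0.385,0.481,0,0,0,0]
    - [0.384,0.49,0,0,0,0]
    - [0.384,0.49,0,0,0,0]
    - [0.384,0.49,0,0,0,0]

```text
t: 32.48
tcp_pos: [0.5649, 0.2701, 0.0911]
eef_rot: [-3.141, -0.003, 1.389]
wrist_force: [-0.7, 2.8, 5.1]
gripper_width: 0.0236
gripper_force: 12.0
```

```bash
python3 -c "
from h import *
go()"
```

```text
norm shift [0. 0. 0.] rz 0 at [0.5649 0.2701 0.0911] [-3.1408 -0.0033  1.3894] t 32.48 F [-0.7  2.8  5.1]
```

Request:
jog_arm:
  series:
    - [0,0.01,0,0,0,0]
    - [0,0.02,0,0,0,0]
    - [0,0.02,0,0,0,0]

```text
t: 32.85
tcp_pos: [0.5664, 0.2698, 0.091]
eef_rot: [-3.139, -0.002, 1.39]
wrist_force: [-3.7, 2.7, 8.8]
gripper_width: 0.0234
gripper_force: 12.0
```

Request:
jog_arm:
  series:
    - [0,0.01,0,0,0,0]
    - [0,0.02,0,0,0,0]
    - [0,0.02,0,0,0,0]

```text
t: 33.22
tcp_pos: [0.5667, 0.2699, 0.0908]
eef_rot: [-3.134, -0.001, 1.391]
wrist_force: [-11.6, 1.4, 13.1]
gripper_width: 0.0239
gripper_force: 12.0
```

Firmly at the stop (−11.6 N, no further motion). I'll release, lift and check the alignment.

Request:
jog_arm:
  series:
    - [0,-0.02,0,0,0,0]
    - [0,-0.02,0,0,0,0]
    - [0,-0.02,0,0,0,0]
    - [0,-0.02,0,0,0,0]
    - [0,-0.02,0,0,0,0]
  fingers: 45

```text
t: 33.85
tcp_pos: [0.5686, 0.2666, 0.0904]
eef_rot: [-3.142, 0.0, 1.387]
wrist_force: [-0.1, -0.4, 0.2]
gripper_width: 0.0397
gripper_force: 0.0
```

Request:
jog_arm:
  series:
    - [0,0,-0.2,0,0,0]
    - [0,0,-0.5,0,0,0]
    - [0,0,-0.8,0,0,0]
    - [0,0,-0.9,0,0,0]
    - [0,0,-0.9,0,0,0]
    - [0,0,-0.9,0,0,0]

```text
t: 34.6
tcp_pos: [0.5676, 0.266, 0.2236]
eef_rot: [-3.139, 0.002, 1.388]
wrist_force: [0.0, 1.2, -0.5]
gripper_width: 0.0395
gripper_force: 0.0
```

Request:
jog_arm:
  series:
    - [-0.33,0.1,-0.05,0,0,0]
    - [-0.67,0.2,-0.1,0,0,0]
    - [-0.9,0.3,-0.1,0,0,0]
    - [-0.9,0.3,-0.1,0,0,0]
    - [-0.9,0.3,-0.1,0,0,0]

```text
t: 35.22
tcp_pos: [0.5874, 0.1265, 0.2392]
eef_rot: [-3.139, -0.0, 1.388]
wrist_force: [0.2, 0.8, -0.2]
gripper_width: 0.04
gripper_force: 0.0
```

```bash
python3 -c "
from h import *
import sys
c=snap('wrist','w12');go()
np.set_printoptions(linewidth=260,threshold=sys.maxsize)
g=cv2.cvtColor(c['pixels'],cv2.COLOR_RGB2GRAY)
for n,q in(('pt',(.662,.157,.054)),('mk',(.6757,.1555,.048)),('knob',(.5655,.269,.122)),('prism',(.6117,.1655,.106))):
    u,v=proj(c,q).astype(int);print(n,u,v)
    if n in('pt','mk'): print(u-20,v-20);print(g[max(0,v-20):v+20:2,u-20:u+30:2])
    if n=='knob': print(u-30,max(0,v-30));print(g[max(0,v-30):v+30:4,u-30:u+30:4])
"
```

```text
norm shift [0. 0. 0.] rz 0 at [0.5873 0.1273 0.2396] [-3.1397e+00 -4.0000e-04  1.3897e+00] t 35.27 F [-0.   0.1  0.1]
pt 379 139
359 119
[[111 108 110 194 194 162 149 217 225 230 230 133  52  54  56  53  51  53  48  50  51  52  49  50  52]
 [108 109 151 195 192 160 179 217 225 229 229 128  53  55  54  53  49  48  54  49  48  46  47  52  51]
 [107 105 144 193 194 155 192 217 227 229 222 104  52  51  50  48  49  61  71  72  72  76  73  73  71]
 [106 107 143 192 194 155 165 216 227 228 219  91  50  52  50  47  64  85  77  82  84  83 109 120 123]
 [106 105 163 193 194 153 152 212 222 223 230  78  51  52  48  61  82  80  82  83  83 110 139 160 151]
 [105 111 175 192 194 144 177 208 221 234 230  71  53  47  64  82  82  84  80  82 109 140 135 162 165]
 [105 107 153 193 189 135 147 202 233 234 229  76  48  64  81  83  85  84  81 116 138 138 138 163 172]
 [106 107 142 195 181 136 133 151 230 235 231  71  63  82  81  84  84  82 112 137 136 137 139 196 180]
 [105 106 163 209 188 132 136 133 152 228 230  72  73  79  84  83  83 114 140 137 136 138 139 191 175]
 [105 107 186 196 200 135 137 135 13
[... 3455 characters left out ...]
50  49  46  49  53  49  50  50  52  45  42 155 222 226]
 [ 51  46  48  49  47  50  48  50  47  52  51  44 150 222 225]
 [ 47  48  45  48  48  49  65  83  80  68  35  48 119 221 225]
 [ 50  49  51  47  54  55  80  86  83  78  64  43 103 235 226]
 [ 50  54  52  52  49  57  78  82  81  76  67  40  84 232 226]
 [ 49  49  51  50  48  62  72  78  76  71  63  43  60 224 225]
 [ 50  44  50  46  51  44  62  68  67  63  55  34  31 225 224]
 [ 47  49  50  44  47  44  50  55  58  51  51  26  25 225 224]
 [ 47  53  52  98 190 195 148  43  49  45  25  33  27 184 205]
 [ 47  50  50  78 198 195 197 154  22  30  37  34  51 166 208]
 [ 44  49  49  57 198 196 195 197 165  33  30  51  90 106 127]]
prism 337 145
```

The pointer (380,139) and mark tip (391,138) are opposite each other to about 1 mm, and the knob is at its locked place. Handing in.

```bash
python3 -c "
from h import *
print(finish_job())"
```

```text
the job is handed in; nothing more can be done
None
```

The job is handed in, with no verdict returned: the prism is in the cradle, the carriage is at the mark to about 1 mm by the last wrist picture, and the clamp is locked against its stop with the arm clear.

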